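# Set a thermowell to its immersion mark and clamp it

## Robot

A 7-joint arm with a two-finger parallel gripper is mounted at the origin on a cart in front of the work surface, level with it; the furniture and walls round the work are solid. World frame = base frame: x ahead of the robot, y to its left, z up, the work surface at z = 0. Lengths are in m, angles in degrees, forces in N, time in s.
With the tool pointing down it reaches from about 0.425 to 1.025 m from the base axis. Payload 3.6 kg.
Tool frame: the origin (TCP) lies at the very end of the fingers, on their centre line; the grasp point (between the pads) lies 19 mm behind it; z points along the fingers, y is the line along which they close (so a half turn about z gives the same grasp; the last joint's range is limited). The gripper opens to 85 mm and grips with 20 to 120 N. Pads are 22 mm wide; open, the fingers measure 114 mm over their backs; the gripper's body (76 mm by 85 mm) begins 54 mm behind the grasp point. The pads swing forward as they close: fully open they stand 13 mm farther back than shut.
Start: joints at [-82.191, 33.873, 2.773, 92.16, -1.908, 54.013, -1.931], TCP at [0.165, 0.706, 0.231] pointing down, gripper open.
Joint ranges: [-153.93, 153.93], [-27.13, 128.08], [-72.61, 78.16], [10.71, 143.7], [-87.88, 267.88], [4.46, 118.87], [-176.78, 176.78]. Speed limits (degrees/s): [147.25, 147.25, 180, 180, 180, 180, 180].

## Interface

Orientations are given as a 3x3 rotation matrix whose columns are the frame's x, y, z axes.
In Python, from plant import readout, cams, ticket gives the robot as it stands.
- The arm moves only by the tool send_rows, never from a script. Its argument "targets" is one flat list of numbers, 5 for each row, row after row: the closure, from -1 (fully open) to 1 (shut), then the shift along the tool's x, y, z in m, then the turn about the tool's z in rad. In form: [claw, dx, dy, dz, yaw, claw, dx, dy, dz, yaw, ...]. A call has exactly 10 rows; each row shifts and turns the commanded pose from where the row before left it, along the tool's axes as they then stand; what a row does not reach is not made up. A row lasts 1/10 s, in which the tool goes at most 50 mm and 8.59 degrees, less where a joint would pass 70% of its speed; a pose out of reach is approached as far as the arm can. A call with a gripper value outside its range is refused whole. The fingers move at their own pace and stop on an object; the grip force is fixed at half the most. Time passes only in rows, so rows that do not move let the fingers close, or fill a call up. It gives the time, the measured TCP pose, the force, the opening and the grip force at its end, in the units of the state.
- readout.observe(): the state, without advancing time (a new reading comes with each control period).
- cams.grab_frame(name): name is "scene" or "top"; returns (picture, depth): 400x640x3 uint8, blue, green, red; 400x640 float32, m along the optical axis (not along the pixel's ray), 0 where there is no reading.
- cams.camera_params(name): a dict with "intrinsics" (3x3 intrinsics, pixels), "cam_to_world" (4x4, takes a point from camera to world coordinates). Camera axes: x right, y up, looking along -z (the intrinsics and any distortion apply to the point x, -y, -z); pixel columns grow to the right and rows downward; lengths in m; the calibration is good to about 2 mm. A picture is of the moment at which its call begins. camera_params takes no time and is no camera call.
- ticket.hand_in(): hands the job in; it is judged then, once.
Trained networks look in the newest picture that a camera, given by its name, has taken for a name from the list of things; names that differ only in an ending like _2 or _b are one class to them, and where a whole thing is asked for, a point or a joint stands for the part that bears it (a point fixed in the world has none). Each returns a list of dicts, best first, with "score" (0 to 1); they miss things now and then, are a little off and sometimes report something else, mostly with a low value. They report only what shows in the picture. A call takes as long as a camera call.
- cams.recognise(camera, target): "pixel" ([column, row] in pixels, amid what is visible of it).
- cams.silhouettes(camera, target): "region" (400x640 bool, what is visible of it) and "pixel" ([column, row] in pixels, amid what is visible of it).
The state is a dict: "clock": time; "joints": joint angles; "joint_vel": joint speeds; "joint_efforts": joint torques, N m; "tool_pos": TCP position; "eef_rot": TCP orientation; "ft_force": force on the tool from outside, world axes, zero at the start; "torque": the same for the moment, N m; "grip_width": opening from 0.0 (shut) to 1.0 (fully open); "grasp_force": force on a finger pad.
Only numpy, scipy, OpenCV 4.12 (cv2) and the standard library are available. Lean on these libraries where they do the work, as an engineer would, in place of code of your own. Each camera call takes 0.05 s, during which the arm holds its last target. There are 200 camera calls.

## Task

Fit the thermowell to the measuring cell: take the steel tube from its rest and slide it, round end first, down the cell's inclined side port until the ring mark on the tube is level with the outer face of the port. Let go of it there, then fold the clamp lever right over to its stop so that the tube is locked at that depth. Do not disturb the beaker, the vial or the small bottle standing nearest.

Things in the scene. Friction and masses are not known exactly. Their poses are not given: they have to be found in the camera images.
- thermowell: Thermowell: straight steel tube, 12 mm diameter, 230 mm long, about 90 g. Origin on its axis at the ring mark (dark etched ring, 2 mm wide, centred there). +z runs along the tube to the hexagon: smooth tube to z = 100 mm, hexagon (25 mm over corners) to 113, neck to 130. At the start fingers can reach round it only from about z = -80 to 0 mm: the rest's channel guards the part behind the mark.
- nose (a point): Tip of the tube's closed, round (hemispherical) nose, at z = -100 mm of thermowell.
- gland: Inclined side port, fixed to the cell: steel sleeve with hexagonal end (35 mm over corners), bore 14 mm, 85 mm long, opening into the hollow vessel. Origin: centre of the bore's mouth, in the port's outer face. +z points out along the bore, 30 degrees above level; +x up, square to the bore; y level. Set right, tube and bore share z and their origins meet (tube about 1 mm low). Nothing stops the tube there.
- spring_plunger (a point): Spring plunger in the top of the port, 52 mm inside the mouth. It presses on the tube with about 5 N: pushing past it takes 5 to 15 N, and its friction then holds the tube where it is left.
- cell: Measuring cell, fixed: stainless vessel, 86 mm over its bolted flanges, 119 mm high (cap on top to 139 mm), on an aluminium base plate 13 mm high that spans x = -130 to 70, y = -55 to 55 mm. Origin on the vessel's axis at desk height, z up. The port leaves it toward -x; its mouth is at x = -95 mm, 110 mm above the desk.
- clamp_lever (a joint): Clamp lever on the port, rad: starts open at 0 to 0.35, 1.9 is folded over at its stop. At value v it points from lever_axis along (cos(v-0.35), sin(v-0.35), 0) of gland: about up (+x) when open, level (+y) when closed. Friction hinge, stays where left, 1 to 5 N at the ball. Near the stop its cam presses on the tube; closed early it is in the tube's way.
- lever_axis (a point): Middle of the lever's hinge, at x = 14.5, z = -22.5 mm of gland; the hinge axis is parallel to the bore, so the lever swings square to the bore.
- lever_tip (a point): Centre of the black ball (16 mm diameter) on the lever's end, 60 mm from the hinge; the lever arm is a rod 7 mm thick.
- rest: White plastic rest, fixed: base 250 x 62 x 8 mm; a V support (8 mm thick, 45 mm high) at x = 106 mm; a channel open at the top, walls 52 mm high, 27 mm clear width, 35 mm outside, from x = 20 to -118 mm. Origin: centre of its underside, z up. The tube lies along x, its axis 38 mm above the desk, nose toward +x, mark at the channel's open end (x = 16 to 20 mm).
- beaker: Empty plastic beaker, 90 mm diameter, 103 mm high, a bystander. Origin: centre of its underside.
- vial: Small screw-cap glass vial standing near the work, 28 mm diameter, 58 mm high, a bystander. Origin: centre of its underside.
- small_bottle: Small white plastic bottle with screw cap, the nearest of the bottles, 48 mm diameter, 124 mm high, a bystander. Origin: centre of its underside.

How it is judged (in metres and radians):
On the way:
1. the tube is in the port with its mark at the port's face and let go, and the lever is still open (z of thermowell in the frame of gland between -0.003 and 0.003 m and distance between thermowell and gland below 0.005 m and angle between the z axis of thermowell and the z axis of gland, either way round below 0.06 rad and contact force between the fingers and thermowell below 0.1 N and value of joint clamp_lever below 0.7 rad), for 0.2 s.
At the end, for the whole second after the job is handed in: The tube lies in the port with its ring mark within 3 mm of the port's outer face along the bore and in line with it (0.06 rad), released and at rest, and the clamp lever is folded over (1.7 rad or more of 1.9). Beaker, vial and small bottle are within 20 mm of where they stood (z of thermowell in the frame of gland between -0.003 and 0.003 m and distance between thermowell and gland below 0.005 m and angle between the z axis of thermowell and the z axis of gland, either way round below 0.06 rad and value of joint clamp_lever above 1.7 rad and linear speed of thermowell below 0.01 m/s and velocity of joint clamp_lever below 0.05 rad/s); the robot touches nothing.
It fails at once if the beaker, the vial or the small bottle is pushed more than 20 mm or tipped over (distance of any of beaker, vial, small_bottle from where it was at the start of the episode above 0.02 m or angle between any of beaker, vial, small_bottle's own z axis and vertical above 0.5 rad).
It also fails if it takes over 64 s, if anything falls off the work surface, if the arm or the gripper's body presses on something with over 40 N, if the wrist force passes 120 N, or if a joint passes its speed limit or range.

## Working session

There is one attempt and no reset: what is moved stays moved. The work goes in short steps, Python scripts to look and compute and a tool call to move; the robot and the scene stay as the last step left them, time stands still between calls to the robot, and variables do not carry over. Pictures are saved under pics/ and viewed, at most 10 in all, crops included, and the job is handed in when it is done.

Besides the shell and the picture viewer there is one more tool, called after "Emit:" as name(argument=value, ...) on one line, values as JSON. send_rows: Moves the arm, as the interface text tells. Its arguments: {"type":"object","properties":{"targets":{"type":"array","items":{"type":"number"}}},"required":["targets"]}

```bash
mkdir -p pics; ls
cat > h.py <<'E'
import numpy as np, cv2
from plant import readout, cams, ticket
def cloud(cam,d):
    p=cams.camera_params(cam);K=np.array(p["intrinsics"]);T=np.array(p["cam_to_world"])
    v,u=np.mgrid[0:400,0:640]
    P=np.stack([(u-K[0,2])/K[0,0]*d,-(v-K[1,2])/K[1,1]*d,-d],-1)
    W=P@T[:3,:3].T+T[:3,3]; W[d<=0]=np.nan
    return W
def proj(cam,X):
    p=cams.camera_params(cam);K=np.array(p["intrinsics"]);T=np.array(p["cam_to_world"])
    c=(np.atleast_2d(X)-T[:3,3])@T[:3,:3]
    return np.stack([K[0,2]+K[0,0]*c[:,0]/-c[:,2],K[1,2]+K[1,1]*-c[:,1]/-c[:,2]],-1)
E
python3 - <<'E'
from h import *
s=readout.observe(); print({k:np.round(v,3).tolist() for k,v in s.items()})
for c in ("scene","top"):
    p=cams.camera_params(c); print(c,{k:np.round(v,3).tolist() for k,v in p.items()})
    im,d=cams.grab_frame(c); cv2.imwrite(f"pics/{c}0.png",im); W=cloud(c,d); np.savez(f"{c}0.npz",im=im,d=d,W=W)
    for n in ["thermowell","nose","gland","spring_plunger","cell","clamp_lever","lever_axis","lever_tip","rest","beaker","vial","small_bottle"]:
        for r in cams.silhouettes(c,n)[:2]:
            if r["score"]<.3: continue
            m=r["region"]; w=W[m]; w=w[~np.isnan(w[:,0])]
            if len(w): print(c,n,round(r["score"],2),np.round(r["pixel"]),m.sum(),"med",np.round(np.median(w,0),3),"lo",np.round(np.percentile(w,3,0),3),"hi",np.round(np.percentile(w,97,0),3))
E
```

```text
pics
{'clock': 0.0, 'joints': [-82.189, 33.927, 2.765, 92.237, -1.907, 54.012, -1.932], 'joint_vel': [0.134, -0.092, -0.055, -0.121, 0.047, 0.015, -0.033], 'joint_efforts': [-0.0, -54.869, 1.547, -19.812, 0.009, 0.009, 0.0], 'tool_pos': [0.165, 0.705, 0.23], 'eef_rot': [[-0.974, 0.228, -0.0], [0.228, 0.974, -0.002], [-0.0, -0.002, -1.0]], 'ft_force': [0.185, -0.419, -0.653], 'torque': [-0.007, -0.011, -0.006], 'grasp_force': 0.0, 'grip_width': 1.001}
scene {'intrinsics': [[387.843, 0.0, 323.362], [0.0, 387.843, 207.131], [0.0, 0.0, 1.0]], 'cam_to_world': [[0.443, 0.711, -0.546, 0.044], [-0.896, 0.343, -0.281, -0.317], [-0.012, 0.613, 0.79, 0.865], [0.0, 0.0, 0.0, 1.0]]}
scene thermowell 0.85 [223. 208.] 373 med [0.5   0.217 0.042] lo [0.476 0.107 0.029] hi [0.522 0.319 0.05 ]
scene nose 0.61 [227. 207.] 328 med [0.499 0.21  0.042] lo [0.477 0.108 0.035] hi [0.52  0.317 0.05 ]
scene gland 0.82 [351. 240.] 351 med [ 0.505 -0.146  0.108] lo [ 0.489 -0.177  0.001] hi [ 0.582 -0.118  0.168]
scene spring_plunger 0.78 [348. 239.] 260 med [ 0.506 -0.143  0.108] lo [ 0.49  -0.174  0.088] hi [
[... 1984 characters left out ...]
0.179  0.112] hi [ 0.52  -0.145  0.172]
top lever_axis 0.74 [358. 225.] 311 med [ 0.51  -0.146  0.117] lo [ 0.494 -0.175  0.09 ] hi [ 0.528 -0.118  0.17 ]
top lever_tip 0.59 [375. 230.] 106 med [ 0.5   -0.168  0.149] lo [ 0.49  -0.187  0.116] hi [ 0.517 -0.147  0.172]
top rest 0.96 [211. 249.] 1925 med [0.498 0.216 0.01 ] lo [0.458 0.101 0.006] hi [0.541 0.33  0.053]
top beaker 0.64 [415. 170.] 142 med [ 0.675 -0.33   0.004] lo [ 0.649 -0.378 -0.   ] hi [ 0.721 -0.306  0.007]
top vial 0.53 [292. 196.] 100 med [0.606 0.008 0.058] lo [ 0.596  0.    -0.001] hi [0.618 0.02  0.062]
top small_bottle 0.79 [374. 160.] 447 med [ 0.68  -0.195  0.09 ] lo [ 0.668 -0.218  0.015] hi [ 0.701 -0.178  0.126]
```

Run:
```python
from h import *
a=cv2.imread("pics/top0.png")[130:310,130:460]; b=cv2.imread("pics/scene0.png")[140:320,150:480]
cv2.imwrite("pics/c0.png",np.vstack([cv2.resize(a,None,fx=1.65,fy=1.65,interpolation=2),cv2.resize(b,None,fx=1.65,fy=1.65,interpolation=2)]))
```

```text
(no output)
```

View pics/c0.png

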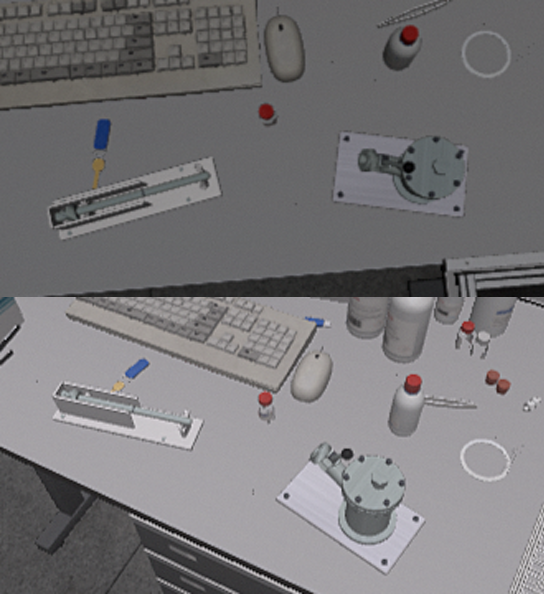

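Run:
```python
from h import *
for c in ("top","scene"):
    z=np.load(f"{c}0.npz"); W=z["W"].reshape(-1,3); im=z["im"].reshape(-1,3)
    def sel(x0,x1,y0,y1,z0,z1):
        m=(W[:,0]>x0)&(W[:,0]<x1)&(W[:,1]>y0)&(W[:,1]<y1)&(W[:,2]>z0)&(W[:,2]<z1); return W[m]
    def rect(P):
        r=cv2.minAreaRect((P[:,:2]*1000).astype(np.float32)); return np.round(r[0],1),np.round(r[1],1),round(r[2],2)
    print(c,"desk z",np.round(np.nanmedian(sel(.55,.62,-.12,-.02,-.02,.02)[:,2]),4))
    print("rest base",rect(sel(.42,.58,.05,.4,.0055,.06)))
    print("cell plate",rect(sel(.40,.62,-.33,-.03,.009,.018)))
    t=sel(.45,.56,.09,.23,.036,.06); r=cv2.fitLine((t[:,:2]*1000).astype(np.float32),cv2.DIST_HUBER,0,.01,.01).ravel(); print("tube line",r,len(t), t[:,1].min(),t[:,1].max(), np.degrees(np.arctan2(r[0],r[1])))
    f=sel(.40,.6,-.32,-.15,.114,.124); print("flange",cv2.minEnclosingCircle((f[:,:2]*1000).astype(np.float32)),len(f), np.median(f[:,2]))
    f=sel(.40,.6,-.32,-.19,.132,.145); print("cap",np.median(f,0),len(f))
    f=sel(.40,.6,-.2,-.13,.155,.18); print("ball",f.mean(0),f.max(0),len(f))
```

```text
top desk z 0.0014
rest base (array([508.4, 219.1]), array([305.6, 163.7]), 80.58)
cell plate (array([ 505.5, -184.9]), array([200.1, 110.2]), 78.46)
tube line [ 2.0179185e-01 -9.7942841e-01  5.1031448e+02  1.6633850e+02] 384 0.10089169542723231 0.2290311316375439 168.35825
flange ((501.7127685546875, -201.997314453125), 54.51408767700195) 952 0.11983563377403395
cap [ 0.49732654 -0.22140528  0.140077  ] 96
ball [ 0.49589086 -0.17241818  0.16778707] [ 0.50289939 -0.16546962  0.17324543] 48
scene desk z -0.0008
rest base (array([499. , 217.9]), array([ 63.8, 248.9]), 11.27)
cell plate (array([ 502.8, -184.1]), array([200.5, 110.7]), 78.95)
tube line [ 2.0083365e-01 -9.7962534e-01  5.0762805e+02  1.6600374e+02] 312 0.10182397814975058 0.22932596217830337 168.41429
flange ((498.041015625, -203.14048767089844), 52.84293746948242) 884 0.11811933506979433
cap [ 0.49510544 -0.22149005  0.13806235] 88
ball [ 0.49247696 -0.17387534  0.16599145] [ 0.50079713 -0.16680092  0.17034728] 41
```

Emit:
send_rows(targets=[-1, 0, 0, 0, 0.1264, -1, 0, 0, 0, 0.1264, -1, 0, 0, 0, 0.1264, -1, 0, 0, 0, 0.1264, -1, 0, 0, 0, 0.1264, -1, 0, 0, 0, 0.1264, -1, 0, 0, 0, 0.1264, -1, 0, 0, 0, 0.1264, -1, 0, 0, 0, 0.1264, -1, 0, 0, 0, 0])

```text
clock: 2.3
tool_pos: [0.1647, 0.706, 0.2312]
eef_rot: [[-0.203, 0.979, 0.0], [0.979, 0.203, -0.0], [-0.0, 0.0, -1.0]]
ft_force: [0.0, -0.2, 0.2]
grip_width: 1.0
grasp_force: 0.0
```

```bash
cat >> h.py <<'E'
def go(target):  # shift in tool axes from the measured TCP to a world point
    s=readout.observe(); R=np.array(s["eef_rot"]); p=np.array(s["tool_pos"])
    print("clk",round(s["clock"],2),"tcp",np.round(p,4),"x",np.round(R[:,0],3),"y",np.round(R[:,1],3),"F",np.round(s["ft_force"],1),"w",round(s["grip_width"],3),"g",round(s["grasp_force"],1),"need",np.round(R.T@(np.array(target)-p),4))
E
python3 -c "
from h import *
go([.506,.183,.15])
for c in ('top','scene'):
    W=np.load(f'{c}0.npz')['W'].reshape(-1,3)
    m=(W[:,1]<-.16)&(W[:,1]>-.3)&(abs(W[:,0]-.5)<.06)
    for a,b in ((.105,.114),(.114,.122),(.122,.130),(.130,.137),(.137,.145)):
        f=W[m&(W[:,2]>a)&(W[:,2]<b)]; print(c,a,len(f),f.min(0).round(3),f.max(0).round(3),f.mean(0).round(4))
    f=W[(W[:,2]>.114)&(W[:,2]<.122)&(W[:,1]<-.2)&(W[:,1]>-.3)&(abs(W[:,0]-.5)<.06)]
    h=cv2.convexHull((f[:,:2]*1000).astype(np.float32)).reshape(-1,2); h=h[h[:,1]<-202]
    A=np.c_[h,np.ones(len(h))]; s=np.linalg.lstsq(A,-(h**2).sum(1),rcond=None)[0]; cx=-s[:2]/2; print('circle',cx,np.sqrt((cx**2).sum()-s[2]))
    W0=W[(W[:,1]>-.16)&(W[:,1]<-.105)&(abs(W[:,0]-.51)<.04)&(W[:,2]>.11)]; print('port',len(W0),W0.mean(0),W0.min(0),W0.max(0))
"
```

```text
clk 2.3 tcp [0.1647 0.706  0.2312] x [-0.203  0.979 -0.   ] y [0.979 0.203 0.   ] F [ 0.  -0.2  0.2] w 1.0 g 0.0 need [-0.5813  0.2282  0.0814]
top 0.105 26 [ 0.457 -0.217  0.106] [ 0.528 -0.171  0.114] [ 0.4809 -0.1861  0.11  ]
top 0.114 869 [ 0.458 -0.256  0.115] [ 0.542 -0.171  0.122] [ 0.4989 -0.2137  0.1196]
top 0.122 130 [ 0.46  -0.252  0.122] [ 0.54  -0.175  0.129] [ 0.4961 -0.2143  0.1242]
top 0.13 10 [ 0.487 -0.222  0.131] [ 0.507 -0.21   0.137] [ 0.4941 -0.2148  0.1349]
top 0.137 88 [ 0.486 -0.233  0.137] [ 0.509 -0.163  0.143] [ 0.4978 -0.2211  0.1401]
circle [ 499.66161967 -214.21362874] 42.24274066958005
port 165 [ 0.51444088 -0.13695599  0.11993508] [ 0.50099865 -0.15940121  0.11034354] [ 0.53153234 -0.11777551  0.1453677 ]
scene 0.105 77 [ 0.455 -0.256  0.105] [ 0.5   -0.177  0.114] [ 0.4655 -0.2236  0.1094]
scene 0.114 838 [ 0.455 -0.256  0.114] [ 0.541 -0.171  0.122] [ 0.4945 -0.2136  0.1181]
scene 0.122 75 [ 0.457 -0.252  0.122] [ 0.539 -0.175  0.13 ] [ 0.4967 -0.2151  0.1243]
scene 0.13 22 [ 0.485 -0.232  0.131] [ 0.505 -0.209  0.137] [ 0.4905 -0.221   0.1341]
scene 0.137 73 [ 0.485 -0.232  0.137] [ 0.507 -0.161  0.145] [ 0.4964 -0.2208  0.1385]
circle [ 497.54112881 -213.50555922] 42.31180194939673
port 121 [ 0.51109895 -0.13825544  0.11790595] [ 0.49964839 -0.15998482  0.11032156] [ 0.52924781 -0.11938282  0.14311971]
```

Emit:
send_rows(targets=[-1, -0.029, 0.0114, 0.004, 0, -1, -0.029, 0.0114, 0.004, 0, -1, -0.029, 0.0114, 0.004, 0, -1, -0.029, 0.0114, 0.004, 0, -1, -0.029, 0.0114, 0.004, 0, -1, -0.029, 0.0114, 0.004, 0, -1, -0.029, 0.0114, 0.004, 0, -1, -0.029, 0.0114, 0.004, 0, -1, -0.029, 0.0114, 0.004, 0, -1, -0.029, 0.0114, 0.004, 0])

```text
clock: 3.3
tool_pos: [0.3361, 0.4441, 0.1915]
eef_rot: [[-0.205, 0.979, 0.0], [0.979, 0.205, 0.001], [0.001, 0.001, -1.0]]
ft_force: [-0.2, 0.1, 0.6]
grip_width: 1.001
grasp_force: 0.0
```

Emit:
send_rows(targets=[-1, -0.029, 0.0114, 0.004, 0, -1, -0.029, 0.0114, 0.004, 0, -1, -0.029, 0.0114, 0.004, 0, -1, -0.029, 0.0114, 0.004, 0, -1, -0.029, 0.0114, 0.004, 0, -1, -0.029, 0.0114, 0.004, 0, -1, -0.029, 0.0114, 0.004, 0, -1, -0.029, 0.0114, 0.004, 0, -1, -0.029, 0.0114, 0.004, 0, -1, -0.029, 0.0114, 0.004, 0])

```text
clock: 4.3
tool_pos: [0.5065, 0.1831, 0.1514]
eef_rot: [[-0.205, 0.979, 0.001], [0.979, 0.205, 0.001], [0.0, 0.001, -1.0]]
ft_force: [0.2, 0.4, 0.9]
grip_width: 0.997
grasp_force: 0.0
```

```bash
python3 -c "
from h import *
go([.506,.183,.02])"
```

```text
clk 4.3 tcp [0.5065 0.1831 0.1514] x [-0.205  0.979  0.   ] y [0.979 0.205 0.001] F [0.2 0.4 0.9] w 0.997 g 0.0 need [-0.     -0.0007  0.1314]
```

Emit:
send_rows(targets=[-1, 0, 0, 0.0145, 0, -1, 0, 0, 0.0145, 0, -1, 0, 0, 0.0145, 0, -1, 0, 0, 0.0145, 0, -1, 0, 0, 0.0145, 0, -1, 0, 0, 0.0145, 0, -1, 0, 0, 0.0145, 0, -1, 0, 0, 0.0145, 0, -1, 0, 0, 0.0154, 0, -1, 0, 0, 0, 0])

```text
clock: 5.3
tool_pos: [0.5045, 0.1836, 0.0181]
eef_rot: [[-0.203, 0.979, -0.003], [0.979, 0.203, -0.001], [-0.0, -0.003, -1.0]]
ft_force: [-0.4, -0.1, 0.8]
grip_width: 1.0
grasp_force: 0.0
```

Emit:
send_rows(targets=[1, 0, 0, 0, 0, 1, 0, 0, 0, 0, 1, 0, 0, 0, 0, 1, 0, 0, 0, 0, 1, 0, 0, 0, 0, 1, 0, 0, 0, 0, 1, 0, 0, 0, 0, 1, 0, 0, 0, 0, 1, 0, 0, 0, 0, 1, 0, 0, 0, 0])

```text
clock: 6.3
tool_pos: [0.5078, 0.1846, 0.0206]
eef_rot: [[-0.202, 0.979, 0.004], [0.979, 0.202, 0.001], [0.0, 0.004, -1.0]]
ft_force: [5.1, 1.4, 5.7]
grip_width: 0.12
grasp_force: 58.7
```

```bash
python3 -c "
from h import *
go([.506,.183,.15])"
```

```text
clk 6.3 tcp [0.5078 0.1846 0.0206] x [-0.202  0.979  0.   ] y [0.979 0.202 0.004] F [5.1 1.4 5.7] w 0.12 g 58.7 need [-0.0011 -0.0015 -0.1294]
```

Emit:
send_rows(targets=[1, 0, 0, -0.02, 0, 1, 0, 0, -0.02, 0, 1, 0, 0, -0.02, 0, 1, 0, 0, -0.02, 0, 1, 0, 0, -0.02, 0, 1, 0, 0, -0.02, 0.08, 1, 0, 0, -0.02, 0.08, 1, 0, 0, -0.02, 0.08, 1, 0, 0, -0.02, 0.08, 1, 0, 0, -0.02, 0.08])

```text
clock: 7.3
tool_pos: [0.5015, 0.1829, 0.2188]
eef_rot: [[0.198, 0.98, -0.009], [0.98, -0.198, -0.003], [-0.004, -0.008, -1.0]]
ft_force: [0.7, 0.8, -0.7]
grip_width: 0.119
grasp_force: 58.6
```

Run:
```python
from h import *
go([.5036,-.330,.20])
for c in ("top","scene"):
    im,d=cams.grab_frame(c); W=cloud(c,d); np.savez(f"{c}1.npz",im=im,d=d,W=W)
    for r in cams.silhouettes(c,"thermowell")[:1]:
        w=W[r["region"]]; w=w[(w[:,2]>.1)&(w[:,2]<.32)]; l=cv2.fitLine((w*1000).astype(np.float32),cv2.DIST_HUBER,0,.01,.01).ravel()
        print(c,r["score"],len(w),np.round(l,3),w[w[:,1].argmin()],w[w[:,1].argmax()])
```

```text
clk 7.3 tcp [0.5015 0.1829 0.2188] x [ 0.198  0.98  -0.004] y [ 0.98  -0.198 -0.008] F [ 0.7  0.8 -0.7] w 0.119 g 58.6 need [-0.5022  0.1036  0.0202]
top 0.83 263 [ 2.01000e-01  9.80000e-01 -1.10000e-02  4.92966e+02  1.40761e+02
  2.42567e+02] [0.48545505 0.09991173 0.23946047] [0.50344545 0.18261951 0.24118018]
scene 0.58 280 [2.00000e-01 9.80000e-01 1.00000e-03 5.04931e+02 2.03387e+02 2.41708e+02] [0.48743214 0.10047843 0.23945565] [0.52946159 0.32585296 0.24203023]
```

Emit:
send_rows(targets=[1, -0.0386, 0.008, 0, 0, 1, -0.0386, 0.008, 0, 0, 1, -0.0386, 0.008, 0, 0, 1, -0.0386, 0.008, 0, 0, 1, -0.0386, 0.008, 0, 0, 1, -0.0386, 0.008, 0, 0, 1, -0.0386, 0.008, 0, 0, 1, -0.0386, 0.008, 0, 0, 1, -0.0386, 0.008, 0, 0, 1, -0.0386, 0.008, 0, 0])

```text
clock: 8.5
tool_pos: [0.5064, -0.2108, 0.2177]
eef_rot: [[0.194, 0.981, -0.005], [0.981, -0.194, 0.002], [0.001, -0.005, -1.0]]
ft_force: [0.5, -0.3, -1.3]
grip_width: 0.116
grasp_force: 58.6
```

Emit:
send_rows(targets=[1, -0.0386, 0.008, 0, 0, 1, -0.0386, 0.008, 0, 0, 1, -0.0386, 0.008, 0, 0, 1, 0, 0, 0.0134, 0, 1, 0, 0, 0.0134, 0, 1, 0, 0, 0.0134, 0, 1, 0, 0, 0.0134, 0, 1, 0, 0, 0.0134, 0, 1, 0, 0, 0.0134, 0, 1, 0, 0, 0.0134, 0])

```text
clock: 9.5
tool_pos: [0.5098, -0.3279, 0.125]
eef_rot: [[0.194, 0.981, -0.0], [0.981, -0.194, 0.0], [0.0, -0.0, -1.0]]
ft_force: [-0.4, 0.9, -1.3]
grip_width: 0.119
grasp_force: 58.6
```

Run:
```python
from h import *
go([.5036,-.330,.12])
im,d=cams.grab_frame("top"); im2,_=cams.grab_frame("scene"); cv2.imwrite("pics/p1.png",np.vstack([im[120:330,250:550],im2[150:360,270:570]]))
```

```text
clk 9.5 tcp [ 0.5098 -0.3279  0.125 ] x [0.194 0.981 0.   ] y [ 0.981 -0.194 -0.   ] F [-0.4  0.9 -1.3] w 0.119 g 58.6 need [-0.0032 -0.0056  0.005 ]
```

View pics/p1.png

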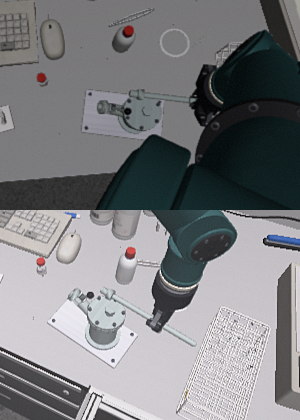

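Run:
```python
from h import *
for c in ("top","scene"):
    W=np.load(f"{c}0.npz")["W"].reshape(-1,3)
    for y in np.arange(-.34,-.54,-.03):
        r=[]
        for x in (.40,.44,.48,.52,.56):
            m=(abs(W[:,0]-x)<.02)&(abs(W[:,1]-y)<.015); r.append(round(float(np.max(W[m,2])),3) if m.any() else None)
        print(c,round(y,2),r)
```

```text
top -0.34 [0.005, 0.005, 0.007, 0.006, 0.005]
top -0.37 [0.006, 0.005, 0.005, 0.006, 0.005]
top -0.4 [0.006, 0.005, 0.005, 0.006, 0.005]
top -0.43 [0.094, 0.094, 0.094, 0.094, 0.093]
top -0.46 [0.094, 0.088, 0.089, 0.099, 0.097]
top -0.49 [0.093, 0.089, 0.089, 0.089, 0.099]
top -0.52 [0.093, 0.089, 0.09, 0.097, 0.099]
scene -0.34 [0.003, 0.003, 0.003, 0.004, 0.004]
scene -0.37 [0.003, 0.003, 0.003, 0.003, 0.003]
scene -0.4 [0.004, 0.003, 0.003, 0.003, 0.003]
scene -0.43 [0.091, 0.093, 0.091, 0.09, 0.091]
scene -0.46 [0.092, 0.087, 0.087, 0.095, 0.096]
scene -0.49 [0.093, 0.088, 0.087, 0.087, 0.097]
scene -0.52 [0.09, 0.088, 0.087, 0.099, 0.096]
```

Emit:
send_rows(targets=[1, 0.008, -0.0025, 0, 0, 1, 0.008, -0.0025, 0, 0, 1, 0, 0, 0.007, 0, 1, 0, 0, 0.007, 0, 1, 0, 0, 0.007, 0, 1, 0, 0, 0.007, 0, 1, 0, 0, 0.007, 0, 1, 0, 0, 0.007, 0, 1, 0, 0, 0.007, 0, 1, 0, 0, 0.005, 0])

```text
clock: 10.6
tool_pos: [0.5099, -0.313, 0.0728]
eef_rot: [[0.197, 0.98, 0.004], [0.98, -0.197, -0.002], [-0.001, 0.004, -1.0]]
ft_force: [1.4, 0.2, 8.8]
grip_width: 0.116
grasp_force: 64.0
```

```bash
cat >> h.py <<'E'
def tube(save=None):
    for c in ("top","scene"):
        im,d=cams.grab_frame(c); W=cloud(c,d)
        if save: cv2.imwrite(f"pics/{save}_{c}.png",im)
        for r in cams.silhouettes(c,"thermowell")[:1]:
            m=cv2.erode(r["region"].astype(np.uint8),np.ones((2,2)))>0
            w=W[m]; w=w[~np.isnan(w[:,0])]
            if len(w)<20: print(c,"few",len(w)); continue
            l=cv2.fitLine((w*1000).astype(np.float32),cv2.DIST_HUBER,0,.01,.01).ravel()
            k=np.abs(np.linalg.norm(np.cross(w*1000-l[3:],l[:3]),axis=1))<8; w=w[k]
            l=cv2.fitLine((w*1000).astype(np.float32),cv2.DIST_HUBER,0,.01,.01).ravel(); l[:3]*=np.sign(l[1])
            t=(w*1000-l[3:])@l[:3]
            print(c,round(r["score"],2),len(w),"dir",l[:3].round(3),"elev",np.degrees(np.arcsin(l[2])).round(1),"az",np.degrees(np.arctan2(l[1],l[0])).round(1),"ends",(l[3:]+l[:3]*t.min()).round(1),(l[3:]+l[:3]*t.max()).round(1))
E
python3 -c "
from h import *
go([.5,-.31,.07]); tube()"
```

```text
clk 10.6 tcp [ 0.5099 -0.313   0.0728] x [ 0.197  0.98  -0.001] y [ 0.98  -0.197  0.004] F [1.4 0.2 8.8] w 0.116 g 64.0 need [ 0.001  -0.0103  0.0027]
top 0.62 44 dir [-0.157  0.176  0.972] elev 76.4 az 131.7 ends [ 533.4 -193.2  158.8] [431.5 -78.7 791.6]
scene 0.96 366 dir [0.178 0.86  0.478] elev 28.6 az 78.3 ends [ 491.2 -381.9   56.2] [ 531.1 -188.6  163.7]
```

Emit:
send_rows(targets=[1, 0, 0, 0.003, 0, 1, 0, 0, 0, 0, 1, 0, 0, -0.02, 0, 1, 0, 0, -0.02, 0, 1, 0, 0, -0.02, 0, 1, 0, 0, -0.02, 0, 1, 0, 0, -0.02, 0, 1, 0, 0, -0.02, 0, 1, 0, 0, -0.02, 0, 1, 0, 0, -0.02, 0])

```text
clock: 11.8
tool_pos: [0.5052, -0.31, 0.2281]
eef_rot: [[0.194, 0.981, -0.006], [0.981, -0.194, 0.003], [0.002, -0.006, -1.0]]
ft_force: [0.6, -0.4, -0.8]
grip_width: 0.114
grasp_force: 63.1
```

Emit:
send_rows(targets=[1, 0.0285, -0.003, 0, 0, 1, 0.0285, -0.003, 0, 0, 1, 0.0285, -0.003, 0, 0, 1, 0.0285, -0.003, 0, 0, 1, 0.0285, -0.003, 0, 0, 1, 0.0285, -0.003, 0, 0, 1, 0.0285, -0.003, 0, 0, 1, 0.0285, -0.003, 0, 0, 1, 0.0285, -0.003, 0, 0, 1, 0.0285, -0.003, 0, 0])

```text
clock: 12.8
tool_pos: [0.5309, -0.0249, 0.2275]
eef_rot: [[0.194, 0.981, -0.007], [0.981, -0.194, -0.0], [-0.001, -0.006, -1.0]]
ft_force: [0.1, -0.1, -0.7]
grip_width: 0.117
grasp_force: 63.1
```

```bash
python3 -c "
from h import *
go([.5356,-.0278,.1458])"
```

```text
clk 12.8 tcp [ 0.5309 -0.0249  0.2275] x [ 0.194  0.981 -0.001] y [ 0.981 -0.194 -0.006] F [ 0.1 -0.1 -0.7] w 0.117 g 63.1 need [-0.0018  0.0057  0.0817]
```

Emit:
send_rows(targets=[1, -0.0002, 0.0006, 0.009, 0, 1, -0.0002, 0.0006, 0.009, 0, 1, -0.0002, 0.0006, 0.009, 0, 1, -0.0002, 0.0006, 0.009, 0, 1, -0.0002, 0.0006, 0.009, 0, 1, -0.0002, 0.0006, 0.009, 0, 1, -0.0002, 0.0006, 0.009, 0, 1, -0.0002, 0.0006, 0.009, 0, 1, -0.0002, 0.0006, 0.009, 0, 1, 0, 0, 0, 0])

```text
clock: 13.8
tool_pos: [0.5382, -0.0292, 0.1468]
eef_rot: [[0.195, 0.981, -0.002], [0.981, -0.195, -0.0], [-0.001, -0.002, -1.0]]
ft_force: [1.0, 0.2, -1.7]
grip_width: 0.115
grasp_force: 63.2
```

Run:
```python
from h import *
go([.5356,-.0278,.1458]); tube("q")
ims=[]
M=np.array([.5171,-.1208,.110]); a=np.array([.866*.194,.866*.981,.5])
for c in ("top","scene"):
    im=cv2.imread(f"pics/q_{c}.png"); p=proj(c,np.array([M+s*a for s in (0,.025)])); print(c,p.round(1))
    u,v=p[0].astype(int); ims.append(cv2.resize(im[v-35:v+35,u-70:u+30],None,fx=5.5,fy=4*5.5/4,interpolation=2))
cv2.imwrite("pics/q.png",cv2.resize(np.hstack(ims),None,fx=.72,fy=.72))
```

```text
clk 13.8 tcp [ 0.5382 -0.0292  0.1468] x [ 0.195  0.981 -0.001] y [ 0.981 -0.195 -0.002] F [ 1.   0.2 -1.7] w 0.115 g 63.2 need [ 0.0009 -0.0029  0.001 ]
scene 0.69 280 dir [0.171 0.861 0.479] elev 28.6 az 78.8 ends [521.7 -98.2 131.6] [559.9  94.3 238.8]
top [[349.8 226.6]
 [340.6 224.8]]
scene [[341.7 232.4]
 [334.3 224.8]]
```

View pics/q.png

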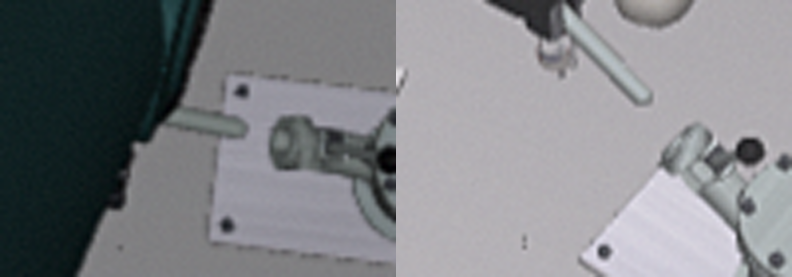

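Emit:
send_rows(targets=[1, 0, -0.0017, 0.002, 0, 1, 0, -0.0016, 0.002, 0, 1, -0.00346, 0, 0.002, 0, 1, -0.00346, 0, 0.002, 0, 1, -0.00346, 0, 0.002, 0, 1, -0.00346, 0, 0.002, 0, 1, -0.00346, 0, 0.002, 0, 1, 0, 0, 0, 0, 1, 0, 0, 0, 0, 1, 0, 0, 0, 0])

```text
clock: 15.0
tool_pos: [0.5325, -0.0454, 0.1342]
eef_rot: [[0.195, 0.981, 0.0], [0.981, -0.195, 0.0], [0.0, 0.0, -1.0]]
ft_force: [0.7, 0.0, -0.8]
grip_width: 0.121
grasp_force: 63.2
```

Run:
```python
from h import *
go([.5356,-.0278,.1458]); tube("r")
ims=[]
M=np.array([.5171,-.1208,.110])
for c in ("top","scene"):
    im=cv2.imread(f"pics/r_{c}.png"); p=proj(c,M)
    u,v=p[0].astype(int); ims.append(cv2.resize(im[v-25:v+25,u-35:u+15],None,fx=8,fy=8,interpolation=2))
cv2.imwrite("pics/r.png",np.hstack(ims))
```

```text
clk 15.0 tcp [ 0.5325 -0.0454  0.1342] x [0.195 0.981 0.   ] y [ 0.981 -0.195  0.   ] F [ 0.7  0.  -0.8] w 0.121 g 63.2 need [ 0.0179 -0.0004 -0.0116]
scene 0.78 303 dir [0.174 0.86  0.479] elev 28.6 az 78.6 ends [ 515.1 -114.3  117.7] [554.2  78.9 225.4]
```

View pics/r.png

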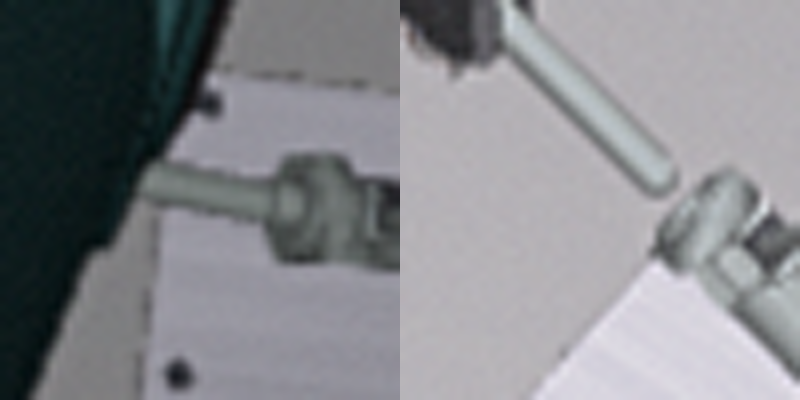

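Emit:
send_rows(targets=[1, -0.00346, -0.0007, 0.002, 0, 1, -0.00346, 0, 0.002, 0, 1, -0.00346, 0, 0.002, 0, 1, -0.00346, 0, 0.002, 0, 1, 0, 0, 0, 0, 1, 0, 0, 0, 0, 1, 0, 0, 0, 0, 1, 0, 0, 0, 0, 1, 0, 0, 0, 0, 1, 0, 0, 0, 0])

```text
clock: 16.2
tool_pos: [0.5293, -0.0591, 0.1262]
eef_rot: [[0.195, 0.981, 0.001], [0.981, -0.195, -0.0], [-0.0, 0.001, -1.0]]
ft_force: [2.0, -0.9, -1.5]
grip_width: 0.119
grasp_force: 63.1
```

Run:
```python
from h import *
go([.53,-.06,.126]); tube()
```

```text
clk 16.2 tcp [ 0.5293 -0.0591  0.1262] x [ 0.195  0.981 -0.   ] y [ 0.981 -0.195  0.001] F [ 2.  -0.9 -1.5] w 0.119 g 63.1 need [-0.0007  0.0008  0.0002]
scene 0.77 243 dir [0.159 0.863 0.48 ] elev 28.7 az 79.5 ends [ 514.9 -121.6  113.9] [549.1  63.4 216.9]
```

Emit:
send_rows(targets=[1, -0.0034, 0, 0.0017, 0, 1, -0.0034, 0, 0.0017, 0, 1, -0.0034, 0, 0.0017, 0, 1, -0.0034, 0, 0.0017, 0, 1, 0, 0, 0, 0, 1, 0, 0, 0, 0, 1, 0, 0, 0, 0, 1, 0, 0, 0, 0, 1, 0, 0, 0, 0, 1, 0, 0, 0, 0])

```text
clock: 17.4
tool_pos: [0.5265, -0.0728, 0.1193]
eef_rot: [[0.195, 0.981, 0.0], [0.981, -0.195, -0.001], [-0.001, 0.001, -1.0]]
ft_force: [3.5, -1.4, -3.9]
grip_width: 0.115
grasp_force: 63.0
```

Run:
```python
from h import *
go([.53,-.06,.126]); tube()
```

```text
clk 17.4 tcp [ 0.5265 -0.0728  0.1193] x [ 0.195  0.981 -0.001] y [ 0.981 -0.195  0.001] F [ 3.5 -1.4 -3.9] w 0.115 g 63.0 need [ 0.0132  0.001  -0.0067]
scene 0.87 148 dir [0.154 0.858 0.49 ] elev 29.4 az 79.8 ends [ 515.7 -114.4  117.7] [543.5  40.  206. ]
```

Emit:
send_rows(targets=[1, -0.0034, 0.0006, 0.0019, 0, 1, -0.0034, 0, 0.0019, 0, 1, -0.0034, 0, 0.0019, 0, 1, -0.0034, 0, 0.0019, 0, 1, -0.0034, 0, 0.0019, 0, 1, 0, 0, 0, 0, 1, 0, 0, 0, 0, 1, 0, 0, 0, 0, 1, 0, 0, 0, 0, 1, 0, 0, 0, 0])

```text
clock: 18.6
tool_pos: [0.5234, -0.0895, 0.1098]
eef_rot: [[0.196, 0.981, -0.0], [0.981, -0.196, -0.0], [-0.0, -0.0, -1.0]]
ft_force: [2.5, -1.1, -3.9]
grip_width: 0.122
grasp_force: 63.3
```

Run:
```python
from h import *
go([.53,-.06,.126]); tube("s")
ims=[]
M=np.array([.5171,-.1208,.110])
for c in ("top","scene"):
    im=cv2.imread(f"pics/s_{c}.png"); p=proj(c,M)
    u,v=p[0].astype(int); ims.append(cv2.resize(im[v-25:v+25,u-30:u+20],None,fx=8,fy=8,interpolation=2))
cv2.imwrite("pics/s.png",np.hstack(ims))
```

```text
clk 18.6 tcp [ 0.5234 -0.0895  0.1098] x [ 0.196  0.981 -0.   ] y [ 0.981 -0.196 -0.   ] F [ 2.5 -1.1 -3.9] w 0.122 g 63.3 need [ 0.0302  0.0007 -0.0162]
scene 0.53 226 dir [0.158 0.854 0.495] elev 29.7 az 79.5 ends [ 509.2 -146.9   98.2] [542.5  33.1 202.5]
```

View pics/s.png

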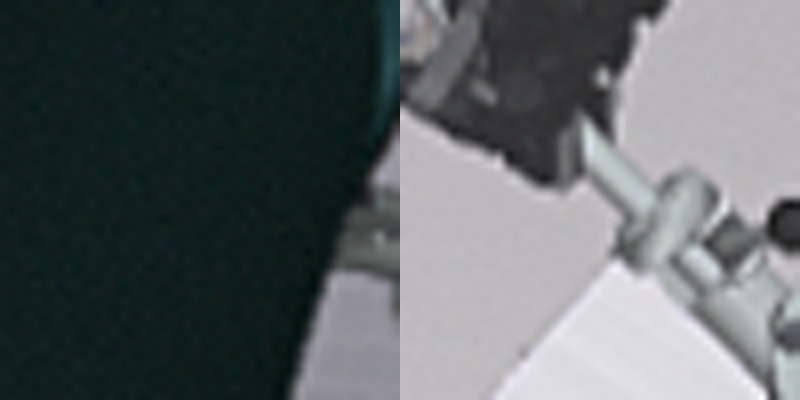

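Emit:
send_rows(targets=[1, -0.00225, 0.0005, 0.0013, 0, 1, -0.00225, 0, 0.0013, 0, 1, -0.00225, 0, 0.0013, 0, 1, -0.00225, 0, 0.0013, 0, 1, -0.00225, 0, 0.0013, 0, 1, 0, 0, 0, 0, 1, 0, 0, 0, 0, 1, 0, 0, 0, 0, 1, 0, 0, 0, 0, 1, 0, 0, 0, 0])

```text
clock: 19.8
tool_pos: [0.5217, -0.1005, 0.1031]
eef_rot: [[0.195, 0.981, -0.0], [0.981, -0.195, -0.0], [-0.0, -0.0, -1.0]]
ft_force: [2.0, 0.9, -6.0]
grip_width: 0.117
grasp_force: 63.1
```

Run:
```python
from h import *
go([.5,-.06,.126])
```

```text
clk 19.8 tcp [ 0.5217 -0.1005  0.1031] x [ 0.195  0.981 -0.   ] y [ 0.981 -0.195 -0.   ] F [ 2.   0.9 -6. ] w 0.117 g 63.1 need [ 0.0355 -0.0292 -0.0229]
```

Emit:
send_rows(targets=[-1, 0, 0, 0, 0, -1, 0, 0, 0, 0, -1, 0, 0, 0, 0, -1, 0, 0, 0, 0, -1, 0, 0, 0, 0, -1, 0, 0, 0, 0, -1, 0, 0, 0, 0, -1, 0, 0, 0, 0, -1, 0, 0, 0, 0, -1, 0, 0, 0, 0])

```text
clock: 20.8
tool_pos: [0.5219, -0.1003, 0.1033]
eef_rot: [[0.195, 0.981, -0.0], [0.981, -0.195, 0.0], [-0.0, -0.0, -1.0]]
ft_force: [-0.0, -0.8, 0.5]
grip_width: 0.996
grasp_force: 0.0
```

Emit:
send_rows(targets=[-1, 0.0109, 0, -0.0063, 0, -1, 0.0109, 0, -0.0063, 0, -1, 0.0109, 0, -0.0063, 0, -1, 0.0109, 0, -0.0063, 0, -1, 0.0109, 0, -0.0063, 0, -1, 0.0109, 0, -0.0063, 0, -1, 0, 0, 0, 0, -1, 0, 0, 0, 0, -1, 0, 0, 0, 0, -1, 0, 0, 0, 0])

```text
clock: 21.8
tool_pos: [0.5343, -0.0369, 0.1409]
eef_rot: [[0.197, 0.98, -0.001], [0.98, -0.197, -0.0], [-0.001, -0.001, -1.0]]
ft_force: [0.0, -0.8, -0.1]
grip_width: 1.002
grasp_force: 0.0
```

Run:
```python
from h import *
go([.5,-.06,.126]); tube("t")
M=np.array([.5171,-.1208,.110])
im=cv2.imread(f"pics/t_scene.png"); u,v=proj("scene",M)[0].astype(int); cv2.imwrite("pics/t.png",cv2.resize(im[v-50:v+25,u-70:u+30],None,fx=6,fy=6,interpolation=2))
```

```text
clk 21.8 tcp [ 0.5343 -0.0369  0.1409] x [ 0.197  0.98  -0.001] y [ 0.98  -0.197 -0.001] F [ 0.  -0.8 -0.1] w 1.002 g 0.0 need [-0.0294 -0.0291  0.0149]
top 0.52 83 dir [0.195 0.847 0.494] elev 29.6 az 77.0 ends [ 515.7 -121.2  115.3] [526.6 -73.6 143.1]
scene 0.82 158 dir [0.176 0.845 0.504] elev 30.3 az 78.2 ends [ 508.8 -146.3   97.8] [543.4  19.4 196.6]
```

View pics/t.png

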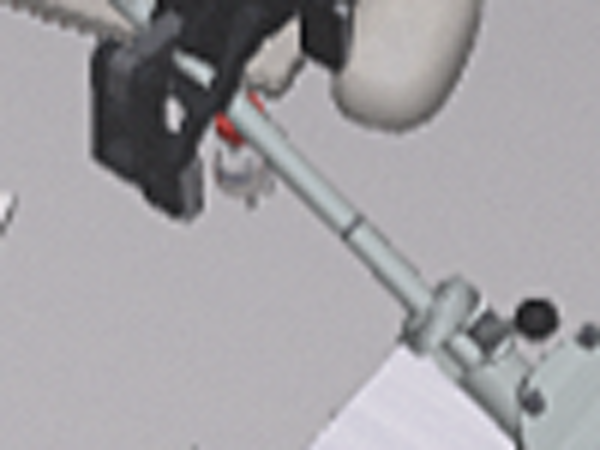

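Emit:
send_rows(targets=[1, 0, 0, 0, 0, 1, 0, 0, 0, 0, 1, 0, 0, 0, 0, 1, 0, 0, 0, 0, 1, 0, 0, 0, 0, 1, 0, 0, 0, 0, 1, 0, 0, 0, 0, 1, 0, 0, 0, 0, 1, 0, 0, 0, 0, 1, 0, 0, 0, 0])

```text
clock: 23.0
tool_pos: [0.5348, -0.0361, 0.1412]
eef_rot: [[0.195, 0.981, 0.0], [0.981, -0.195, 0.0], [0.0, 0.0, -1.0]]
ft_force: [-0.7, -0.7, 0.5]
grip_width: 0.119
grasp_force: 58.4
```

```bash
cat >> h.py <<'E'
A=np.array([.866*.195,.866*.981,.5])
MS=dict(scene=np.array([.5157,-.1203,.1093]),top=np.array([.5185,-.1213,.1112]))
def prof(c,im,s0=-10,s1=60,off=5):
    # grey level along the visible (camera-facing) line of the tube, vs s (mm out of the mouth)
    C=np.array(cams.camera_params(c)["cam_to_world"])[:3,3]
    s=np.arange(s0,s1,1.); v=C-MS[c]; v/=np.linalg.norm(v); n=v-A*(v@A); n/=np.linalg.norm(n)
    X=MS[c]+np.outer(s/1000,A)+n*off/1000
    g=cv2.cvtColor(im,cv2.COLOR_BGR2GRAY).astype(np.float32); p=proj(c,X).astype(np.float32)
    return s,cv2.remap(g,p[:,:1],p[:,1:],cv2.INTER_LINEAR).ravel(),p
E
python3 - <<'E'
from h import *
go([.5,-.06,.126])
for c in("scene","top"):
    s,g,p=prof(c,cv2.imread(f"pics/t_{c}.png")); print(c,[(int(a),int(b)) for a,b in zip(s,g)])
E
```

```text
clk 23.0 tcp [ 0.5348 -0.0361  0.1412] x [0.195 0.981 0.   ] y [ 0.981 -0.195  0.   ] F [-0.7 -0.7  0.5] w 0.119 g 58.4 need [-0.0302 -0.0295  0.0152]
scene [(-10, 183), (-9, 186), (-8, 182), (-7, 174), (-6, 164), (-5, 154), (-4, 143), (-3, 133), (-2, 130), (-1, 139), (0, 153), (1, 167), (2, 176), (3, 176), (4, 178), (5, 179), (6, 178), (7, 178), (8, 178), (9, 176), (10, 176), (11, 176), (12, 176), (13, 175), (14, 176), (15, 177), (16, 176), (17, 176), (18, 175), (19, 176), (20, 178), (21, 177), (22, 179), (23, 177), (24, 176), (25, 177), (26, 178), (27, 177), (28, 177), (29, 178), (30, 176), (31, 174), (32, 177), (33, 177), (34, 175), (35, 176), (36, 177), (37, 175), (38, 178), (39, 182), (40, 173), (41, 149), (42, 123), (43, 112), (44, 125), (45, 147), (46, 168), (47, 172), (48, 175), (49, 179), (50, 175), (51, 174), (52, 176), (53, 175), (54, 173), (55, 175), (56, 176), (57, 173), (58, 175), (59, 179)]
top [(-10, 110), (-9, 110), (-8, 108), (-7, 105), (-6, 102), (-5, 98), (-4, 92), (-3, 88), (-2, 88), (-1, 99), (0, 110), (1, 117), (2, 121), (3, 123), (4, 123), (5, 121), (6, 120), (7, 121), (8, 121), (9, 121), (10, 121), (11, 120), (12, 120), (13, 120), (14, 121), (15, 121), (16, 121), (17, 120), (18, 120), (19, 119), (20, 119), (21, 119), (22, 118), (23, 119), (24, 119), (25, 120), (26, 120), (27, 120), (28, 121), (29, 121), (30, 120), (31, 120), (32, 120), (33, 120), (34, 120), (35, 119), (36, 120), (37, 120), (38, 121), (39, 115), (40, 109), (41, 100), (42, 88), (43, 76), (44, 86), (45, 100), (46, 111), (47, 116), (48, 120), (49, 122), (50, 122), (51, 123), (52, 123), (53, 123), (54, 124), (55, 123), (56, 122), (57, 122), (58, 123), (59, 123)]
```

Emit:
send_rows(targets=[1, -0.0041, 0, 0.0024, 0, 1, -0.0041, 0, 0.0024, 0, 1, -0.0041, 0, 0.0024, 0, 1, -0.0041, 0, 0.0024, 0, 1, -0.0041, 0, 0.0024, 0, 1, -0.0041, 0, 0.0024, 0, 1, -0.0041, 0, 0.0023, 0, 1, -0.0041, 0, 0.0023, 0, 1, 0, 0, 0, 0, 1, 0, 0, 0, 0])

```text
clock: 24.0
tool_pos: [0.5278, -0.0702, 0.1216]
eef_rot: [[0.196, 0.981, -0.0], [0.981, -0.196, -0.002], [-0.002, 0.0, -1.0]]
ft_force: [2.6, -1.9, -2.4]
grip_width: 0.119
grasp_force: 58.4
```

Run:
```python
from h import *
go([.5,-.06,.126])
for c in("scene","top"):
    im,_=cams.grab_frame(c); cv2.imwrite(f"pics/v_{c}.png",im)
    s,g,p=prof(c,im,-10,20); print(c,[(int(a),int(b)) for a,b in zip(s,g)])
```

```text
clk 24.0 tcp [ 0.5278 -0.0702  0.1216] x [ 0.196  0.981 -0.002] y [ 0.981 -0.196  0.   ] F [ 2.6 -1.9 -2.4] w 0.119 g 58.4 need [ 0.0046 -0.0292 -0.0044]
scene [(-10, 188), (-9, 192), (-8, 188), (-7, 179), (-6, 168), (-5, 159), (-4, 148), (-3, 138), (-2, 136), (-1, 143), (0, 147), (1, 142), (2, 132), (3, 132), (4, 148), (5, 172), (6, 180), (7, 187), (8, 188), (9, 187), (10, 187), (11, 186), (12, 185), (13, 185), (14, 186), (15, 187), (16, 186), (17, 185), (18, 185), (19, 184)]
top [(-10, 111), (-9, 109), (-8, 106), (-7, 104), (-6, 101), (-5, 98), (-4, 93), (-3, 88), (-2, 86), (-1, 91), (0, 94), (1, 93), (2, 89), (3, 84), (4, 93), (5, 103), (6, 112), (7, 111), (8, 108), (9, 101), (10, 87), (11, 73), (12, 56), (13, 41), (14, 26), (15, 22), (16, 19), (17, 18), (18, 18), (19, 17)]
```

Emit:
send_rows(targets=[1, -0.0015, 0, 0.0009, 0, 1, -0.0014, 0, 0.0008, 0, 1, 0, 0, 0, 0, 1, 0, 0, 0, 0, -1, 0, 0, 0, 0, -1, 0, 0, 0, 0, -1, 0, 0, 0, 0, -1, 0, 0, 0, 0, -1, 0, 0, 0, 0, -1, 0, 0, 0, 0])

```text
clock: 25.1
tool_pos: [0.5276, -0.0712, 0.1203]
eef_rot: [[0.195, 0.981, -0.0], [0.981, -0.195, -0.0], [-0.0, -0.0, -1.0]]
ft_force: [0.3, -0.5, 0.5]
grip_width: 1.003
grasp_force: 0.0
```

Run:
```python
from h import *
go([.5,-.06,.126])
ims=[]
for c in("scene","top"):
    im,_=cams.grab_frame(c); cv2.imwrite(f"pics/w_{c}.png",im)
    s,g,p=prof(c,im,-10,20); print(c,[(int(a),int(b)) for a,b in zip(s,g)])
    u,v=p[10].astype(int); ims.append(cv2.resize(im[v-20:v+20,u-20:u+20],None,fx=10,fy=10,interpolation=2))
cv2.imwrite("pics/w.png",np.hstack(ims))
```

```text
clk 25.1 tcp [ 0.5276 -0.0712  0.1203] x [ 0.195  0.981 -0.   ] y [ 0.981 -0.195 -0.   ] F [ 0.3 -0.5  0.5] w 1.003 g 0.0 need [ 0.0056 -0.0292 -0.0057]
scene [(-10, 189), (-9, 193), (-8, 188), (-7, 179), (-6, 169), (-5, 159), (-4, 149), (-3, 139), (-2, 137), (-1, 144), (0, 148), (1, 145), (2, 140), (3, 143), (4, 159), (5, 178), (6, 184), (7, 188), (8, 187), (9, 185), (10, 185), (11, 185), (12, 184), (13, 182), (14, 183), (15, 184), (16, 184), (17, 185), (18, 184), (19, 183)]
top [(-10, 109), (-9, 108), (-8, 106), (-7, 104), (-6, 101), (-5, 98), (-4, 92), (-3, 87), (-2, 85), (-1, 92), (0, 97), (1, 97), (2, 92), (3, 87), (4, 90), (5, 92), (6, 92), (7, 75), (8, 58), (9, 44), (10, 32), (11, 23), (12, 20), (13, 19), (14, 19), (15, 19), (16, 19), (17, 19), (18, 21), (19, 22)]
```

View pics/w.png

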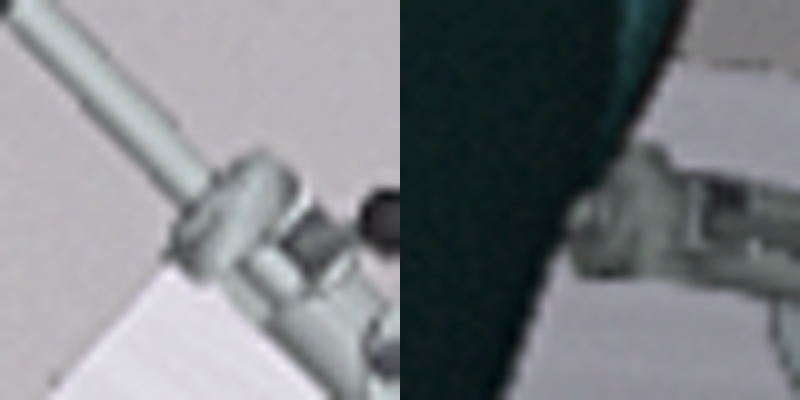

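Emit:
send_rows(targets=[1, 0, 0, 0, 0, 1, 0, 0, 0, 0, 1, 0, 0, 0, 0, 1, 0, 0, 0, 0, 1, 0, 0, 0, 0, 1, 0, 0, 0, 0, 1, -0.001, 0, 0.0006, 0, 1, 0, 0, 0, 0, 1, 0, 0, 0, 0, 1, 0, 0, 0, 0])

```text
clock: 26.2
tool_pos: [0.528, -0.0713, 0.1201]
eef_rot: [[0.195, 0.981, 0.001], [0.981, -0.195, 0.001], [0.001, 0.001, -1.0]]
ft_force: [0.1, 3.1, 5.3]
grip_width: 0.115
grasp_force: 58.8
```

Emit:
send_rows(targets=[-1, 0, 0, 0, 0, -1, 0, 0, 0, 0, -1, 0, 0, 0, 0, -1, 0, 0, 0, 0, -1, 0, 0, 0, 0, -1, 0, 0, 0, 0, -1, 0, 0, 0, 0, -1, 0, 0, 0, 0, -1, 0, 0, 0, 0, -1, 0, 0, 0, 0])

```text
clock: 27.2
tool_pos: [0.5275, -0.0721, 0.1198]
eef_rot: [[0.195, 0.981, 0.0], [0.981, -0.195, -0.0], [-0.0, 0.0, -1.0]]
ft_force: [0.6, 0.4, 0.4]
grip_width: 1.0
grasp_force: 0.0
```

Run:
```python
from h import *
go([.5,-.06,.126])
for c in("scene",):
    im,_=cams.grab_frame(c); cv2.imwrite(f"pics/x_{c}.png",im)
    s,g,p=prof(c,im,-10,20); print(c,[(int(a),int(b)) for a,b in zip(s,g)])
```

```text
clk 27.2 tcp [ 0.5275 -0.0721  0.1198] x [ 0.195  0.981 -0.   ] y [ 0.981 -0.195  0.   ] F [0.6 0.4 0.4] w 1.0 g 0.0 need [ 0.0065 -0.0294 -0.0062]
scene [(-10, 190), (-9, 194), (-8, 189), (-7, 179), (-6, 168), (-5, 158), (-4, 148), (-3, 139), (-2, 138), (-1, 145), (0, 149), (1, 145), (2, 139), (3, 142), (4, 158), (5, 177), (6, 183), (7, 187), (8, 186), (9, 184), (10, 184), (11, 184), (12, 185), (13, 183), (14, 183), (15, 183), (16, 184), (17, 184), (18, 184), (19, 184)]
```

Emit:
send_rows(targets=[1, 0, 0, 0, 0, 1, 0, 0, 0, 0, 1, 0, 0, 0, 0, 1, 0, 0, 0, 0, 1, 0, 0, 0, 0, 1, -0.0013, 0, 0.0008, 0, 1, -0.0013, 0, 0.0007, 0, 1, 0, 0, 0, 0, 1, 0, 0, 0, 0, 1, 0, 0, 0, 0])

```text
clock: 28.25
tool_pos: [0.5278, -0.0739, 0.1187]
eef_rot: [[0.195, 0.981, 0.001], [0.981, -0.195, 0.001], [0.001, 0.001, -1.0]]
ft_force: [0.9, 3.7, 5.7]
grip_width: 0.121
grasp_force: 58.6
```

Run:
```python
from h import *
go([.5,-.06,.126])
for c in("scene","top"):
    im,_=cams.grab_frame(c); cv2.imwrite(f"pics/y_{c}.png",im)
    s,g,p=prof(c,im,-5,10); print(c,[(int(a),int(b)) for a,b in zip(s,g)])
```

```text
clk 28.25 tcp [ 0.5278 -0.0739  0.1187] x [0.195 0.981 0.001] y [ 0.981 -0.195  0.001] F [0.9 3.7 5.7] w 0.121 g 58.6 need [ 0.0082 -0.0299 -0.0073]
scene [(-5, 160), (-4, 150), (-3, 141), (-2, 135), (-1, 135), (0, 134), (1, 136), (2, 152), (3, 166), (4, 177), (5, 184), (6, 183), (7, 184), (8, 182), (9, 181)]
top [(-5, 98), (-4, 89), (-3, 81), (-2, 73), (-1, 67), (0, 62), (1, 55), (2, 44), (3, 33), (4, 27), (5, 23), (6, 19), (7, 18), (8, 17), (9, 18)]
```

Emit:
send_rows(targets=[-1, 0, 0, 0, 0, -1, 0, 0, 0, 0, -1, 0, 0, 0, 0, -1, 0, 0, 0, 0, -1, 0, 0, 0, 0, -1, 0, 0, 0, 0, -1, 0, 0, 0, 0, -1, 0, 0, -0.04, 0, -1, 0, 0, -0.04, 0, -1, 0, 0, -0.04, 0])

```text
clock: 29.35
tool_pos: [0.5265, -0.0747, 0.2394]
eef_rot: [[0.195, 0.981, -0.001], [0.981, -0.195, -0.0], [-0.001, -0.001, -1.0]]
ft_force: [1.2, 0.5, -0.2]
grip_width: 1.0
grasp_force: 0.0
```

```bash
cat >> h.py <<'E'
H=np.array([.5119,-.1470,.1113]); U=np.array([.195,.981,0]); L=np.array([.981,-.195,0])
def P(u,l,k): return H+(u*U+l*L+k*np.array([0,0,1]))/1000
E
python3 - <<'E'
from h import *
go(P(-30,-48,80)); tube("z")
ims=[]
for c in("scene","top"):
    im=cv2.imread(f"pics/z_{c}.png")
    s,g,p=prof(c,im,-10,14); print(c,[(int(a),int(b)) for a,b in zip(s,g)])
    u,v=p[10].astype(int); ims.append(cv2.resize(im[v-20:v+20,u-20:u+20],None,fx=10,fy=10,interpolation=2))
    print(c,[(r["score"],np.round(r["pixel"],1)) for r in cams.recognise(c,"lever_tip")[:1]], "pred v=.15",proj(c,P(-30*.98,-12,52*.98)).round(1))
cv2.imwrite("pics/z.png",np.hstack(ims))
E
```

```text
clk 29.35 tcp [ 0.5265 -0.0747  0.2394] x [ 0.195  0.981 -0.001] y [ 0.981 -0.195 -0.001] F [ 1.2  0.5 -0.2] w 1.0 g 0.0 need [-0.1037 -0.0481  0.0482]
scene 0.87 236 dir [0.155 0.843 0.515] elev 31.0 az 79.6 ends [ 510.3 -145.9   96.8] [534.3 -15.1 176.6]
scene [(-10, 174), (-9, 177), (-8, 173), (-7, 165), (-6, 156), (-5, 147), (-4, 137), (-3, 128), (-2, 122), (-1, 123), (0, 124), (1, 126), (2, 139), (3, 152), (4, 164), (5, 170), (6, 168), (7, 168), (8, 168), (9, 166), (10, 166), (11, 167), (12, 168), (13, 167)]
scene [(0.64, array([353.5, 237.3]))] pred v=.15 [[360.1 235.5]]
top [(-10, 27), (-9, 27), (-8, 27), (-7, 28), (-6, 28), (-5, 28), (-4, 28), (-3, 29), (-2, 29), (-1, 29), (0, 29), (1, 29), (2, 29), (3, 29), (4, 29), (5, 29), (6, 29), (7, 29), (8, 30), (9, 30), (10, 30), (11, 29), (12, 29), (13, 30)]
top [] pred v=.15 [[377.4 231.8]]
```

View pics/z.png

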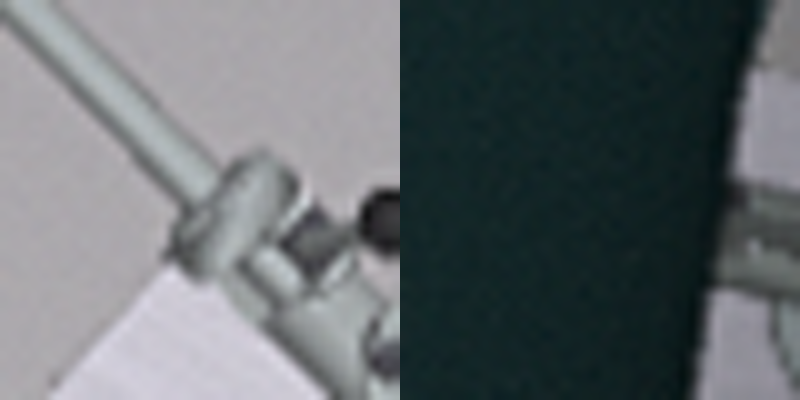

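Emit:
send_rows(targets=[1, -0.0104, -0.0048, 0, 0, 1, -0.0104, -0.0048, 0, 0, 1, -0.0104, -0.0048, 0, 0, 1, -0.0104, -0.0048, 0, 0, 1, -0.0104, -0.0048, 0, 0, 1, -0.0104, -0.0048, 0.01, 0, 1, -0.0104, -0.0048, 0.01, 0, 1, -0.0104, -0.0048, 0.01, 0, 1, -0.0104, -0.0048, 0.01, 0, 1, -0.0104, -0.0048, 0.008, 0])

```text
clock: 30.65
tool_pos: [0.4588, -0.1682, 0.1899]
eef_rot: [[0.196, 0.981, -0.0], [0.981, -0.196, -0.0], [-0.0, -0.0, -1.0]]
ft_force: [-1.8, 1.0, 0.3]
grip_width: 0.001
grasp_force: 0.0
```

Run:
```python
from h import *
go(P(-30,-46,42))
for c in ("scene","top"):
    im,d=cams.grab_frame(c); cv2.imwrite(f"pics/aa_{c}.png",im)
    s,g,p=prof(c,im,-6,14); print(c,[(int(a),int(b)) for a,b in zip(s,g)])
```

```text
clk 30.65 tcp [ 0.4588 -0.1682  0.1899] x [ 0.196  0.981 -0.   ] y [ 0.981 -0.196 -0.   ] F [-1.8  1.   0.3] w 0.001 g 0.0 need [0.0011 0.002  0.0366]
scene [(-6, 46), (-5, 50), (-4, 54), (-3, 55), (-2, 59), (-1, 64), (0, 65), (1, 61), (2, 58), (3, 60), (4, 62), (5, 68), (6, 79), (7, 89), (8, 96), (9, 98), (10, 98), (11, 98), (12, 97), (13, 96)]
top [(-6, 94), (-5, 91), (-4, 81), (-3, 72), (-2, 65), (-1, 62), (0, 60), (1, 68), (2, 85), (3, 102), (4, 108), (5, 111), (6, 114), (7, 113), (8, 112), (9, 111), (10, 110), (11, 110), (12, 110), (13, 110)]
```

Emit:
send_rows(targets=[1, 0, 0, 0.0092, 0, 1, 0, 0, 0.0092, 0, 1, 0, 0, 0.0092, 0, 1, 0, 0, 0.009, 0, 1, 0.0005, 0.005, 0, 0, 1, 0.0005, 0.005, 0, 0, 1, 0.0005, 0.005, 0, 0, 1, 0.0005, 0.005, 0, 0, 1, 0.0005, 0.005, 0, 0, 1, 0.0005, 0.005, 0, 0])

```text
clock: 31.75
tool_pos: [0.4899, -0.1704, 0.1539]
eef_rot: [[0.196, 0.981, 0.0], [0.981, -0.196, -0.0], [-0.0, 0.0, -1.0]]
ft_force: [-0.9, 0.3, 1.2]
grip_width: -0.0
grasp_force: 0.6
```

Run:
```python
from h import *
go(P(-26,10,38))
```

```text
clk 31.75 tcp [ 0.4899 -0.1704  0.1539] x [ 0.196  0.981 -0.   ] y [ 0.981 -0.196  0.   ] F [-0.9  0.3  1.2] w -0.0 g 0.6 need [0.0013 0.027  0.0046]
```

Emit:
send_rows(targets=[1, 0.0003, 0.0054, 0.0009, 0, 1, 0.0003, 0.0054, 0.0009, 0, 1, 0.0003, 0.0054, 0.0009, 0, 1, 0.0003, 0.0054, 0.0009, 0, 1, 0.0003, 0.0054, 0.0009, 0, 1, 0.0014, 0.0029, 0.0024, 0, 1, 0.0014, 0.0029, 0.0024, 0, 1, 0.0014, 0.0029, 0.0024, 0, 1, 0.0014, 0.0029, 0.0024, 0, 1, 0.0014, 0.0029, 0.0024, 0])

```text
clock: 32.75
tool_pos: [0.5323, -0.1702, 0.1371]
eef_rot: [[0.195, 0.981, 0.0], [0.981, -0.195, -0.0], [-0.0, 0.0, -1.0]]
ft_force: [-1.2, -0.6, 0.3]
grip_width: 0.004
grasp_force: 0.6
```

Run:
```python
from h import *
go(P(-11,42,24))
im,d=cams.grab_frame("scene"); cv2.imwrite("pics/bb.png",cv2.resize(im[180:280,290:430],None,fx=4,fy=4,interpolation=2))
```

```text
clk 32.75 tcp [ 0.5323 -0.1702  0.1371] x [ 0.195  0.981 -0.   ] y [ 0.981 -0.195  0.   ] F [-1.2 -0.6  0.3] w 0.004 g 0.6 need [0.0078 0.0175 0.0018]
```

View pics/bb.png

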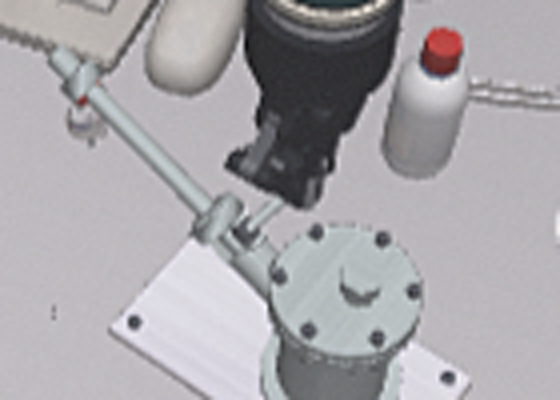

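Emit:
send_rows(targets=[1, 0.0016, 0.0035, 0.0003, 0, 1, 0.0016, 0.0035, 0.0003, 0, 1, 0.0016, 0.0035, 0.0003, 0, 1, 0.0016, 0.0035, 0.0003, 0, 1, 0.0016, 0.0035, 0.0003, 0, 1, 0.0018, 0.0016, 0.0036, 0, 1, 0.0018, 0.0016, 0.0036, 0, 1, 0.0018, 0.0016, 0.0036, 0, 1, 0.0018, 0.0016, 0.0036, 0, 1, 0, 0, 0, 0])

```text
clock: 33.8
tool_pos: [0.5583, -0.1588, 0.1206]
eef_rot: [[0.194, 0.981, -0.001], [0.981, -0.194, 0.001], [0.001, -0.001, -1.0]]
ft_force: [-0.8, 2.2, 0.2]
grip_width: 0.002
grasp_force: 1.0
```

Run:
```python
from h import *
go(P(-2,50,6))
```

```text
clk 33.8 tcp [ 0.5583 -0.1588  0.1206] x [0.194 0.981 0.001] y [ 0.981 -0.194 -0.001] F [-0.8  2.2  0.2] w 0.002 g 1.0 need [0.0005 0.0022 0.0033]
```

Emit:
send_rows(targets=[1, 0.0005, 0.001, 0.0017, 0, 1, 0, 0.001, 0.0017, 0, 1, 0, 0, 0.001, 0, 1, 0, 0, 0.001, 0, 1, 0, 0, 0, 0, 1, 0, 0, 0, 0, 1, 0, 0, 0, 0, 1, 0, 0, 0, 0, 1, 0, 0, 0, 0, 1, 0, 0, 0, 0])

```text
clock: 34.8
tool_pos: [0.5594, -0.1581, 0.1158]
eef_rot: [[0.195, 0.981, -0.002], [0.981, -0.195, 0.003], [0.002, -0.003, -1.0]]
ft_force: [-3.6, 4.0, 4.6]
grip_width: -0.002
grasp_force: 2.9
```

Run:
```python
from h import *
go(P(-2,50,6))
im,d=cams.grab_frame("top"); im2,_=cams.grab_frame("scene"); 
cv2.imwrite("pics/cc.png",np.hstack([cv2.resize(im[195:265,320:420],None,fx=4,fy=4,interpolation=2),cv2.resize(im2[205:275,310:410],None,fx=4,fy=4,interpolation=2)]))
```

```text
clk 34.8 tcp [ 0.5594 -0.1581  0.1158] x [0.195 0.981 0.002] y [ 0.981 -0.195 -0.003] F [-3.6  4.   4.6] w -0.002 g 2.9 need [-0.0003  0.0012 -0.0015]
```

```bash
cat >> h.py <<'E'
def lever():
    for c in ("scene","top"):
        im,d=cams.grab_frame(c); W=cloud(c,d)
        for n in ("lever_tip","clamp_lever"):
            for r in cams.silhouettes(c,n)[:1]:
                w=W[r["region"]]; w=w[~np.isnan(w[:,0])]; q=(w-H)*1000; q=np.c_[q@U,q@L,q[:,2]]
                print(c,n,round(r["score"],2),len(q),"u,l,k lo",np.percentile(q,5,0).round(1),"hi",np.percentile(q,95,0).round(1),"outermost",q[np.argsort(q[:,1])[-6:]].mean(0).round(1))
E
python3 -c "
from h import *
lever()"
```

```text
scene lever_tip 0.57 297 u,l,k lo [-18.3 -14.1 -25.3] hi [24.  28.8  8.9] outermost [ 20.8  55.6 -55.6]
scene clamp_lever 0.65 66 u,l,k lo [-4.4 -5.2 -2.7] hi [ 4.5 36.2  4. ] outermost [ 12.6  48.6 -36.5]
```

View pics/cc.png

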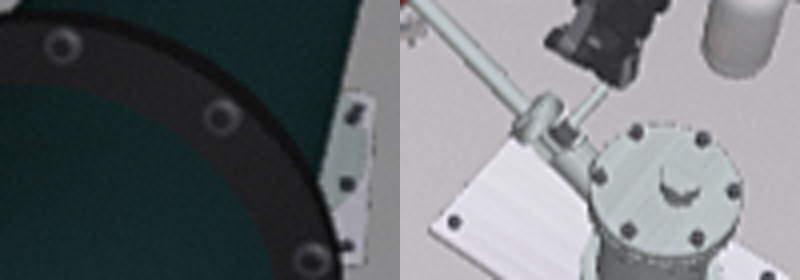

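Emit:
send_rows(targets=[1, 0, 0, 0.0015, 0, 1, 0, 0, 0.0015, 0, 1, 0, 0, 0.001, 0, 1, 0, 0, 0, 0, 1, 0, 0, 0, 0, 1, 0, 0, -0.02, 0, 1, 0, 0, -0.03, 0, 1, 0, 0, -0.03, 0, 1, -0.02, -0.02, -0.03, 0, 1, -0.02, -0.02, -0.03, 0])

```text
clock: 36.2
tool_pos: [0.5149, -0.1923, 0.2535]
eef_rot: [[0.194, 0.981, 0.004], [0.981, -0.194, -0.003], [-0.002, 0.004, -1.0]]
ft_force: [0.5, 0.9, 0.6]
grip_width: 0.0
grasp_force: 0.0
```

Run:
```python
from h import *
go(P(-2,50,6)); lever()
im,d=cams.grab_frame("scene"); W=cloud("scene",d).reshape(-1,3); q=(W-H)*1000; q=np.c_[q@U,q@L,q[:,2]]
for l in range(16,72,6):
    m=(abs(q[:,0])<16)&(abs(q[:,1]-l)<3)&(q[:,2]>-30)&(q[:,2]<40); print(l,m.sum(),q[m].mean(0).round(1) if m.any() else "", q[m].max(0).round(1) if m.any() else "")
cv2.imwrite("pics/dd_scene.png",im)
im,d=cams.grab_frame("top"); cv2.imwrite("pics/dd_top.png",im)
for c in("scene","top"):
    s,g,p=prof(c,cv2.imread(f"pics/dd_{c}.png"),-6,14); print(c,[(int(a),int(b)) for a,b in zip(s,g)])
```

```text
clk 36.2 tcp [ 0.5149 -0.1923  0.2535] x [ 0.194  0.981 -0.002] y [ 0.981 -0.194  0.004] F [0.5 0.9 0.6] w 0.0 g 0.0 need [0.0421 0.0377 0.1363]
scene lever_tip 0.43 103 u,l,k lo [-6.  -4.1 -0.6] hi [ 3.8 62.2  7.7] outermost [  3.3  73.7 -14.6]
top lever_tip 0.55 150 u,l,k lo [  -7.9   -3.7 -107.8] hi [ 4.1 65.7 10.8] outermost [  -7.5   73.5 -108.6]
top clamp_lever 0.59 121 u,l,k lo [-5.8 -0.7 -0.1] hi [ 4.8 65.9 10.1] outermost [ -5.2  71.8 -51.3]
16 8 [ 1.4 15.1  2.1] [13.4 16.9  4.9]
22 8 [-0.1 21.1  2.5] [ 3.  24.1  5.6]
28 6 [-0.2 27.7  2.1] [ 2.9 29.4  5.1]
34 7 [-1.  33.7  2.1] [ 1.9 36.1  4.4]
40 5 [-1.3 39.4  2.5] [ 1.7 41.5  3. ]
46 8 [-1.  45.7  2.8] [ 1.7 48.6  6. ]
52 11 [-1.  52.8  2.1] [ 3.5 54.8  5.8]
58 21 [-2.  58.   4.6] [ 6.2 60.9  9.3]
64 6 [-0.8 64.3  5. ] [ 3.2 67.   8.2]
70 0  
scene [(-6, 157), (-5, 149), (-4, 139), (-3, 130), (-2, 124), (-1, 125), (0, 127), (1, 131), (2, 144), (3, 157), (4, 170), (5, 176), (6, 174), (7, 173), (8, 172), (9, 171), (10, 172), (11, 173), (12, 173), (13, 172)]
top [(-6, 100), (-5, 96), (-4, 88), (-3, 79), (-2, 73), (-1, 69), (0, 66), (1, 74), (2, 92), (3, 109), (4, 115), (5, 118), (6, 121), (7, 120), (8, 119), (9, 118), (10, 118), (11, 118), (12, 118), (13, 119)]
```

```bash
python3 -c "
from plant import ticket
print(ticket.hand_in())"
```

```text
the job is handed in; nothing more can be done
None
```

I handed the job in with the tube in the port, let go, and its ring mark within about 1 mm of the port face by camera. The lever is folded level at its stop, and I never moved near the beaker, vial or small bottle. No verdict came back.

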